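# Lay out a bearing overhaul kit for the packing check

### The job

Lay out the overhaul kit round the fixed blue bearing housing half: seat the one cap that belongs to it fully down over its two studs, and stand the small carton upright to its left (as the robot sees it), in line with the housing's long side and square to it, the carton's wider side along that line, with about 10 cm clear between the two. Stand the brass fitting upright midway in that gap, in the same line, and lay the ball bearing flat on the middle of the carton's top. Leave the other cap and everything else on the desk where it is.

Things in the scene. Friction and masses are not known exactly. Their poses are not given: they have to be found in the camera images.
- base: Blue lower half of a split bearing housing, fixed. 120 mm along y; 56 mm wide sole 10 mm thick, 40 mm wide body up to the joint face at z = 35 mm, half-round trough along x. Two 8 mm steel studs at y = +-43 mm rise 22 mm above that face (last 6 mm tapered). Origin: centre of underside, at desk height. x away from the robot, y along its length to the robot's left, z up; turned at most 0.2 rad.
- blue_cap_center (a point): Loose blue upper half (cap), feet down: arch 40 mm wide (x), 120 mm long over its feet (y), 34 mm high plus 4 mm nipple; arch 14 mm thick at the crown, open below. 12 mm holes through the 14 mm thick feet at y = +-43 mm; either way round fits. Grip the crown across the 40 mm. Point: on the centre line, 17 mm above the underside (52 mm above the base's origin when seated). 0.25 kg.
- green_cap_center (a point): The green cap, of another housing: the same shape but smaller, 106 mm long, 40 mm wide, 30 mm high, its holes at y = +35 and -35 mm, so it does not go over the blue base's studs. To be left alone. This point: on its centre line, 17 mm above its underside. Axes as for the blue cap.
- carton_center (a point): Small light grey product carton with a green band on its label, upright: 51 mm (its x) x 65 mm (its y, the wider side) x 80 mm high; take it across the 51 mm side. This point: its centre, 40 mm above its underside.
- fitting_center (a point): Brass hose fitting standing upright, threaded end up, 46 mm high, 28 mm across at its thickest (the collar from 18 to 32 mm above the underside), about 24 mm at the foot. This point: on its axis, about half-way up, 21 mm above the desk as it stands.
- bearing_center (a point): Steel ball bearing lying flat, 40 mm in diameter, 15 mm high. This point: on its axis, half-way up (7.5 mm above its underside).
- mug: Dark green mug, a bystander, 94 mm high, 86 mm in diameter with a handle. Origin: middle of its underside. Stands at the left side of the desk.
- tape_measure: Yellow tape measure standing on edge, a bystander, 43 x 80 x 62 mm. Origin: middle of its underside. At the right, before the label printer.
- stapler: Blue desk stapler, a bystander, 36 x 151 x 49 mm, long along its y. Origin: middle of its underside. On the left, behind the work.

How it is judged:
By the outcome, as a careful person would: the job done as asked, in the order asked, and still so for the second after the job is handed in, with the robot touching nothing.
It also fails if it takes over 120 s, if anything falls off the work surface, if the arm or the gripper's body presses on something with over 40 N, if the wrist force passes 120 N, or if a joint passes its speed limit or range.

### The arm

A 7-joint arm with a two-finger parallel gripper is mounted at the origin on a cart in front of the work surface, level with it; the furniture and walls round the work are solid. World frame = base frame: x ahead of the robot, y to its left, z up, the work surface at z = 0. Lengths are in m, angles in rad, forces in N, time in s.
With the tool pointing down it reaches from about 0.4 to 0.85 m from the base axis. Payload 10.4 kg.
Tool frame: the origin (TCP) lies midway between the tips of the shut fingers; the grasp point (between the pads) lies 19 mm behind it; z points along the fingers, y is the line along which they close (so a half turn about z gives the same grasp; the last joint's range is limited). The gripper opens to 87 mm and grips with 3 to 60 N. Pads are 19 mm wide; open, the fingers measure 117 mm over their backs; the gripper's body (75 mm by 190 mm) begins 51 mm behind the grasp point.
Start: joints at [1.128, 0.332, -0.065, 1.46, 0.022, 1.35, -0.088], TCP at [0.255, -0.571, 0.223] pointing down, gripper open.
Joint ranges: [-2.6, 2.6], [-0.5, 2.12], [-1.47, 1.34], [0.16, 2.42], [-1.27, 4.41], [0.06, 2.06], [-2.6, 2.6]. Speed limits (rad/s): [2.22, 2.22, 2.79, 2.79, 3.14, 3.14, 3.14].

### API

Orientations are given as a unit quaternion [x, y, z, w].
In Python, from bench import r gives the robot as it stands.
- The arm moves only by the tool apply_moves, never from a script. Its argument "steps" is a list of rows, each a list of 7 numbers: the turn, a rotation vector about the tool's x, y, z in rad, then the shift along the tool's x, y, z in mm, then the opening, from -1 (shut) to 1 (fully open). In form: [[ax, ay, az, x, y, z, claw], ...]. A call has 1 to 20 rows; each row is the pose to reach, as a shift and turn from the pose commanded when the call began, along the tool's axes at that moment; what a row does not reach only later rows make up. A row lasts 1/12 s, in which the tool goes at most 41.7 mm and 7.16 degrees, less where a joint would pass 70% of its speed; a pose out of reach is approached as far as the arm can. A call with a gripper value outside its range is refused whole. The fingers move at their own pace and stop on an object; "force" is the grip in N (left out, the last holds). Time passes only in rows, so rows that repeat a pose let the fingers close. It gives the time, the measured TCP pose, the force, the opening and the grip force at its end, in the units of the state.
- r.read_state(): the state, without advancing time (a new reading comes with each control period).
- r.camera(name): name is "scene" or "top"; returns a dict with "pixels" (400x640x3 uint8, red, green, blue), "z_map" (400x640 float32, m along the optical axis (not along the pixel's ray), 0 where there is no reading), "fovy" (degrees; the focal length in pixels is half the picture's height over the tangent of half this angle, whatever the lens; pixels are square), "cx", "cy" (the principal point, pixels), "k1" (the pictures are not rectified: a ray, as slopes to the right and down, at radius r is drawn at 1 + k1 r^2 times it, then the intrinsics apply), "position" and "orientation" of the camera in the world. Camera axes: x right, y down, z forward; pixel columns grow to the right and rows downward; lengths in m; the calibration is good to about 2 mm. A picture is of the moment at which its call begins.
- r.close_job(): hands the job in; it is judged then, once.
The state is a dict: "time": time; "joint_positions": joint angles; "joint_vel": joint speeds; "joint_torque": joint torques, N m; "ee_pos": TCP position; "eef_rot": TCP orientation; "ft_force": force on the tool from outside, world axes, zero at the start; "torque": the same for the moment, N m; "width": finger opening in m; "grip_force": force on a finger pad.
Only numpy, scipy, OpenCV 4.12 (cv2) and the standard library are available. Lean on these libraries where they do the work, as an engineer would, in place of code of your own. Each camera call takes 0.05 s, during which the arm holds its last target. There are 200 camera calls.

## Working session

There is one attempt and no reset: what is moved stays moved. The work goes in short steps, Python scripts to look and compute and a tool call to move; the robot and the scene stay as the last step left them, time stands still between calls to the robot, and variables do not carry over. Pictures are saved under pics/ and viewed, at most 14 in all, crops included, and the job is handed in when it is done.

Besides the shell and the picture viewer there is one more tool, called after "Emit:" as a command line: name --pt "numbers of a row" for each row, then --argument value for the rest. apply_moves: Moves the arm, as the interface text tells. Its arguments: {"type":"object","properties":{"steps":{"type":"array","items":{"type":"array","items":{"type":"number"}}},"force":{"type":"number"}},"required":["steps"]}

```bash
mkdir -p pics; cat > h.py <<'E'
import numpy as np, cv2
from scipy.spatial.transform import Rotation as R
from bench import r
def cloud(c):
    f=200/np.tan(np.radians(c["fovy"])/2); z=c["z_map"]; h,w=z.shape
    K=np.array([[f,0,c["cx"]],[0,f,c["cy"]],[0,0,1.]])
    u,v=np.meshgrid(np.arange(w),np.arange(h))
    p=np.stack([u,v],-1).reshape(-1,1,2).astype(np.float64)
    s=cv2.undistortPoints(p,K,np.array([c["k1"],0,0,0.]))[:,0].reshape(h,w,2)
    P=np.dstack([s[...,0]*z,s[...,1]*z,z])
    W=P@R.from_quat(c["orientation"]).as_matrix().T+np.array(c["position"])
    W[z==0]=np.nan
    return W
E
python3 - <<'E'
from h import *
for n in("scene","top"):
    c=r.camera(n); cv2.imwrite(f"pics/{n}0.png",c["pixels"][...,::-1]); np.save(n+"0.npy",cloud(c)); np.save(n+"0i.npy",c["pixels"])
    print(n,c["position"],c["orientation"],c["fovy"],c["k1"])
s=r.read_state(); print(s)
E
```

```text
scene [0.1450987  0.8308789  1.08879297] [-0.22513164  0.90288272 -0.3564136   0.08418953] 43.747250701768195 -0.06262904065451287
top [ 0.49819407 -0.01211238  1.11566909] [ 0.71210894 -0.70023433  0.04118796 -0.02960225] 56.19713034479289 -0.03238533370502183
{'time': 0.1, 'joint_positions': array([ 1.12838108,  0.33278627, -0.06469732,  1.4608404 ,  0.02158651,
        1.34990441, -0.08850559]), 'joint_vel': array([-5.38157145e-05, -2.66713052e-03, -3.71299625e-04, -3.77969158e-03,
       -1.41390290e-03,  1.37736097e-03, -8.19924766e-04]), 'joint_torque': array([ 9.74494469e-04, -6.24546146e+01,  2.47272535e-02, -3.90718138e+01,
       -6.13014470e-02,  3.65212793e-02,  6.48134346e-05]), 'ee_pos': array([ 0.25460564, -0.57041646,  0.22185557]), 'eef_rot': array([ 9.78049168e-01,  2.08373316e-01, -1.51046809e-04, -6.03214138e-04]), 'ft_force': array([ 0.338659  , -0.42140045, -1.24636021]), 'torque': array([ 0.03597463, -0.0007182 ,  0.0157161 ]), 'grip_force': 0.0, 'width': 0.08678570683072276}
```

View pics/top0.png

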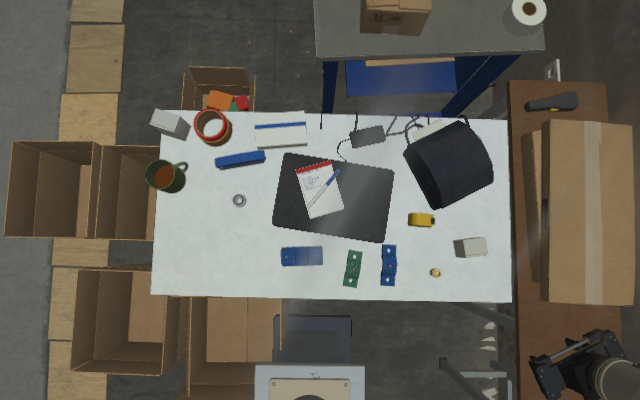

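View pics/scene0.png

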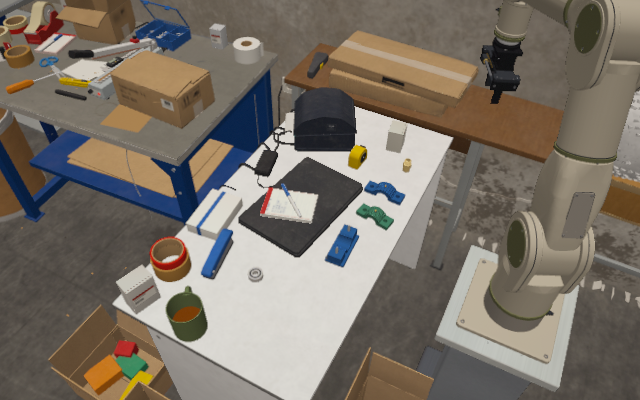

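Top view: base (301,256), green cap (353,268), blue cap (389,265), fitting (435,272), bearing (239,200). There are two possible cartons, at (471,247) and (168,122), so I'll zoom in on both while measuring.

```bash
python3 - <<'E'
from h import *
W=np.load("top0.npy"); I=np.load("top0i.npy"); S=np.load("scene0i.npy")
a=cv2.resize(I[225:300,270:490],(792,270),interpolation=cv2.INTER_CUBIC)
b=cv2.resize(S[110:170,370:430],(264,264),interpolation=cv2.INTER_CUBIC)
d=cv2.resize(S[260:320,110:170],(264,264),interpolation=cv2.INTER_CUBIC)
e=cv2.resize(S[215:275,310:370],(264,264),interpolation=cv2.INTER_CUBIC)
cv2.imwrite("pics/crop.png",np.vstack([a,np.pad(np.hstack([b,d,e]),((0,0),(0,0),(0,0)))])[...,::-1])
hsv=cv2.cvtColor(I,cv2.COLOR_RGB2HSV)
z=W[...,2]
print("desk z",[np.round(W[v,u],4) for u,v in((200,260),(420,280),(270,180),(480,200))])
def rep(n,box,zlo,zhi):
    u0,v0,u1,v1=box; w=W[v0:v1,u0:u1].reshape(-1,3); m=(w[:,2]>zlo)&(w[:,2]<zhi); p=w[m]
    (c,s,a)=cv2.minAreaRect((p[:,:2]*1000).astype(np.float32))
    print(n,m.sum(),"rect c",np.round(c,1),"size",np.round(s,1),"ang",round(a,1),"med",np.round(np.median(p,0)*1000,1),"z95",np.round(np.percentile(p[:,2],[5,50,95,100])*1000,1))
rep("base face",(275,240,328,272),.028,.042)
rep("base all",(275,240,328,272),.006,.05)
rep("base studs",(275,240,328,272),.045,.07)
rep("green",(338,245,367,292),.008,.06)
rep("blue",(374,240,403,290),.008,.06)
rep("blue feet",(374,240,403,290),.008,.018)
rep("carton",(450,232,492,262),.07,.095)
rep("carton all",(450,232,492,262),.01,.095)
rep("fit",(425,262,446,282),.008,.06)
rep("fit top",(425,262,446,282),.038,.06)
rep("bearing",(229,190,250,211),.008,.03)
rep("box2",(145,105,192,142),.01,.2)
E
```

```text
desk z [array([0.4468, 0.329 , 0.0005]), array([ 0.3985, -0.3202,  0.0046]), array([ 0.6892,  0.1301, -0.0014]), array([ 0.6404, -0.5092, -0.0033])]
base face 393 rect c [465.5  29. ] size [ 40.2 118.8] ang 2.9 med [465.1  10.6  34.2] z95 [30.2 34.2 37.9 40. ]
base all 767 rect c [465.4  29. ] size [ 55.5 117.9] ang 1.5 med [466.6  30.8  29.8] z95 [ 7.9 29.8 37.2 49.7]
base studs 13 rect c [466.4  29.7] size [ 5.6 90.1] ang 2.9 med [465.9  69.1  51.8] z95 [48.4 51.8 56.4 58.5]
green 492 rect c [ 431.2 -119.1] size [ 40.4 106.3] ang 80.7 med [ 432.3 -118.9   17.2] z95 [10.7 17.2 30.4 35.5]
blue 603 rect c [ 451.  -221.9] size [138.4  60.3] ang 10.2 med [ 445.6 -222.4   18.9] z95 [11.2 18.9 34.7 37.6]
blue feet 288 rect c [ 447.5 -214.7] size [128.7  61.8] ang 1.7 med [ 420.7 -222.9   13.5] z95 [10.3 13.5 16.9 17.8]
carton 447 rect c [ 497.8 -454.9] size [50.8 67.4] ang 8.3 med [ 497.6 -453.6   79.1] z95 [75.4 79.1 82.4 84.7]
carton all 602 rect c [ 497.8 -454.6] size [50.9 67.9] ang 8.3 med [ 497.4 -443.5   78.2] z95 [22.7 78.2 82.  84.7]
fit 83 rect c [ 422.4 -360.3] size [25.5 24.1] ang 64.1 med [ 422.3 -358.9   30.7] z95 [16.8 30.7 45.4 46.6]
fit top 29 rect c [ 422.3 -360.8] size [17.4 21.4] ang 0.7 med [ 421.9 -361.7   42.9] z95 [39.  42.9 46.4 46.6]
bearing 132 rect c [627.7 220.3] size [37.4 39.2] ang 21.4 med [628.  220.6  13.5] z95 [ 9.5 13.5 17.1 19. ]
box2 789 rect c [838.2 419. ] size [77.6 51.6] ang 72.5 med [831.4 407.1  92.5] z95 [ 20.9  92.5  96.8 100.8]
```

View pics/crop.png

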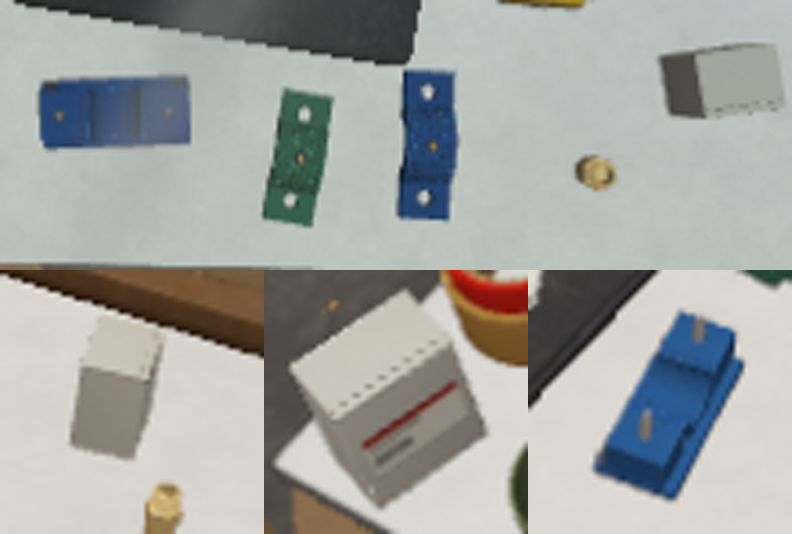

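Crop: the box at the left (scene 138,288) carries a red band. The right one (top 471,247) measures 51×67×80, so it's our carton. The studs and cap holes show clearly. Next I'll refine the base and blue cap with colour masks and compute the first approach.

```bash
cat >> h.py <<'E'
def yaw(q):
    x=R.from_quat(q).as_matrix()[:,0]; return np.degrees(np.arctan2(x[1],x[0]))
def to(x,y,z,psi,s=None):
    """row (turn, shift) from the present pose to TCP x,y,z mm with tool down, yaw psi deg"""
    s=s or r.read_state(); R0=R.from_quat(s["eef_rot"]); c,n=np.cos(np.radians(psi)),np.sin(np.radians(psi))
    T=R.from_matrix(np.array([[c,n,0],[n,-c,0],[0,0,-1.]]))
    p=np.array([x,y,z])-np.array(s["ee_pos"])*1000
    return np.round((R0.inv()*T).as_rotvec(),3),np.round(R0.inv().apply(p),1)
def blue(W,I,box,zlo,zhi):
    u0,v0,u1,v1=box; h=cv2.cvtColor(I,cv2.COLOR_RGB2HSV)[v0:v1,u0:u1].reshape(-1,3); w=W[v0:v1,u0:u1].reshape(-1,3)
    return w[(h[:,0]>95)&(h[:,0]<125)&(h[:,1]>110)&(w[:,2]>zlo)&(w[:,2]<zhi)]*1000
def rect(p):
    c,s,a=cv2.minAreaRect(p[:,:2].astype(np.float32)); return np.round(c,1),np.round(s,1),round(a,1)
E
python3 - <<'E'
from h import *
for n,bb,cb in(("top",(275,240,328,272),(374,240,403,290)),("scene",(318,220,366,272),(358,172,412,208))):
    W=np.load(n+"0.npy"); I=np.load(n+"0i.npy")
    print(n,"base face",rect(blue(W,I,bb,.027,.043)))
    p=blue(W,I,cb,.004,.06); print("cap",len(p),rect(p),p.mean(0).round(1))
    u0,v0,u1,v1=bb; w=W[v0:v1,u0:u1].reshape(-1,3); w=w[(w[:,2]>.044)&(w[:,2]<.07)]*1000
    m=w[:,1]>29; a,b=np.median(w[m],0),np.median(w[~m],0); print("studs",a.round(1),b.round(1),len(w),"mid",((a+b)/2).round(1),"yaw",np.degrees(np.arctan2(b[0]-a[0],a[1]-b[1])).round(2),"d",np.linalg.norm((a-b)[:2]).round(1))
    if n=="top":
        # holes: desk pixels inside cap
        u0,v0,u1,v1=cb; h=cv2.cvtColor(I,cv2.COLOR_RGB2HSV)[v0:v1,u0:u1]; br=((h[...,1]<110)&(h[...,2]>110)).astype(np.uint8)
        k,l,st,ct=cv2.connectedComponentsWithStats(br,connectivity=4)
        for i in range(1,k): print(st[i],ct[i]+[u0,v0])
print(to(447,-222,150,6))
E
```

```text
top base face (array([463.8,  67.9]), array([40.1, 40. ]), 1.6)
cap 509 (array([ 441.6, -224. ]), array([ 39.7, 116.8]), 87.9) [ 442.2 -222.6   21.1]
studs [464.4  71.9  51.8] [468.7 -12.5  53. ] 14 mid [466.5  29.7  52.4] yaw 2.88 d 84.6
[  0   0  29  50 864] [388.21990741 265.02314815]
[13  8  4  5 14] [388.28571429 250.        ]
[16 26  1  1  1] [390. 266.]
[12 38  3  4 12] [387.  279.5]
scene base face (array([463.5,  29.5]), array([ 40.6, 125.6]), 2.7)
cap 436 (array([ 440.5, -223.8]), array([ 46.7, 118. ]), 86.4) [ 438.2 -220.8   22. ]
studs [461.9  73.6  52.5] [465.3 -12.8  52.7] 20 mid [463.6  30.4  52.6] yaw 2.29 d 86.5
(array([-0.001,  0.   ,  0.315]), array([ 317.7, -239.7,   72.1]))
```

Emit:
apply_moves --pt "0 0 0.455 312 -240 100 1" --pt "0 0 0.455 312 -240 100 1" --pt "0 0 0.455 312 -240 100 1" --pt "0 0 0.455 312 -240 100 1" --pt "0 0 0.455 312 -240 100 1" --pt "0 0 0.455 312 -240 100 1" --pt "0 0 0.455 312 -240 100 1" --pt "0 0 0.455 312 -240 100 1" --pt "0 0 0.455 312 -240 100 1" --pt "0 0 0.455 312 -240 100 1" --pt "0 0 0.455 312 -240 100 1" --pt "0 0 0.455 312 -240 100 1" --pt "0 0 0.455 312 -240 100 1" --pt "0 0 0.455 312 -240 100 1" --force 25

```text
time: 1.27
ee_pos: [0.4413, -0.2259, 0.1227]
eef_rot: [1.0, -0.019, -0.0, 0.0]
ft_force: [0.1, -0.1, -0.0]
width: 0.0871
grip_force: 0.0
```

Emit:
apply_moves --pt "0 0 0 0 0 40 1" --pt "0 0 0 0 -1 80 1" --pt "0 0 0 0 -1 110 1" --pt "0 0 0 0 -1 116 1" --pt "0 0 0 0 -1 116 1" --pt "0 0 0 0 -1 116 -0.3" --pt "0 0 0 0 -1 116 -0.3" --pt "0 0 0 0 -1 116 -0.3" --pt "0 0 0 0 -1 116 -0.3" --pt "0 0 0 0 -1 116 -0.3" --pt "0 0 0 0 -1 116 -0.3" --pt "0 0 0 0 -1 116 -0.3" --pt "0 0 0 0 -1 116 -0.3"

```text
time: 2.35
ee_pos: [0.442, -0.2235, 0.0067]
eef_rot: [1.0, -0.018, 0.0, 0.0]
ft_force: [-0.6, -0.9, 0.6]
width: 0.0413
grip_force: 0.4
```

Emit:
apply_moves --pt "0 0 0 0 0 0 -1" --pt "0 0 0 0 0 0 -1" --pt "0 0 0 0 0 0 -1" --pt "0 0 0 0 0 0 -1" --pt "0 0 0 0 0 -20 -1" --pt "0 0 0 0 0 -50 -1" --pt "0 0 0 0 0 -90 -1" --pt "0 0 0 0 0 -120 -1" --pt "0 0 0 0 0 -120 -1" --pt "0 0 0 0 0 -120 -1"

```text
time: 3.18
ee_pos: [0.4426, -0.2237, 0.1277]
eef_rot: [1.0, -0.018, 0.001, 0.001]
ft_force: [-1.6, 0.2, -2.7]
width: 0.0399
grip_force: 25.0
```

Emit:
apply_moves --pt "0 0 -1.651 13 -254 0 -1" --pt "0 0 -1.651 13 -254 0 -1" --pt "0 0 -1.651 13 -254 0 -1" --pt "0 0 -1.651 13 -254 0 -1" --pt "0 0 -1.651 13 -254 0 -1" --pt "0 0 -1.651 13 -254 0 -1" --pt "0 0 -1.651 13 -254 0 -1" --pt "0 0 -1.651 13 -254 0 -1" --pt "0 0 -1.651 13 -254 0 -1" --pt "0 0 -1.651 13 -254 0 -1" --pt "0 0 -1.651 13 -254 0 -1" --pt "0 0 -1.651 13 -254 0 -1" --pt "0 0 -1.651 13 -254 0 -1" --pt "0 0 -1.651 13 -254 0 -1" --pt "0 0 -1.651 13 -254 0 -1" --pt "0 0 -1.651 13 -254 20 -1" --pt "0 0 -1.651 13 -254 40 -1" --pt "0 0 -1.651 13 -254 40 -1" --pt "0 0 -1.651 13 -254 40 -1"

```text
time: 4.77
ee_pos: [0.4624, 0.0301, 0.0853]
eef_rot: [0.691, 0.723, -0.001, -0.002]
ft_force: [0.2, 0.2, -1.9]
width: 0.0396
grip_force: 25.0
```

```bash
python3 - <<'E'
from h import *
s=r.read_state(); print(s["ee_pos"],yaw(s["eef_rot"]))
ims=[]
for n,b in(("top",(260,220,345,290)),("scene",(300,180,385,280))):
    c=r.camera(n); np.save(n+"1.npy",cloud(c)); np.save(n+"1i.npy",c["pixels"])
    u0,v0,u1,v1=b; ims.append(cv2.resize(c["pixels"][v0:v1,u0:u1],(390,int(390*(v1-v0)/(u1-u0))),interpolation=cv2.INTER_CUBIC))
H=max(i.shape[0] for i in ims)
cv2.imwrite("pics/c1.png",np.hstack([np.pad(i,((0,H-i.shape[0]),(0,0),(0,0))) for i in ims])[...,::-1])
W=np.load("scene1.npy");I=np.load("scene1i.npy")
p=blue(W,I,(300,180,385,280),.066,.095); print(len(p),rect(p),p.mean(0))
W=np.load("top1.npy");I=np.load("top1i.npy")
p=blue(W,I,(260,220,345,290),.066,.13); print(len(p),rect(p),p.mean(0))
E
```

```text
[0.46240452 0.030063   0.08530343] 92.53452064278594
130 (array([456. ,  34.4]), array([117.5,  44.6]), 87.8) [456.34567725  72.4266378   91.03551659]
0 (array([0., 0.]), array([0., 0.]), 0.0) [nan nan nan]<stdin>:12: RuntimeWarning: Mean of empty slice.
  ret = um.true_divide(
```

View pics/c1.png

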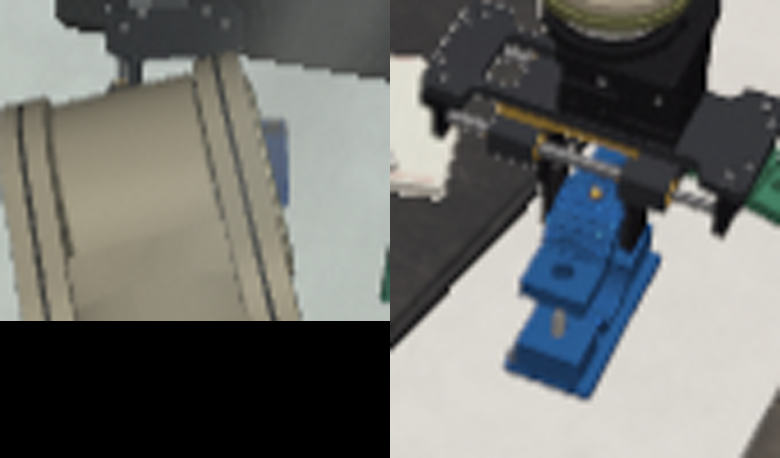

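The cap hovers level over the base. The left hole is at scene (338,239) and its stud tip at (337,248). I'll intersect both rays at their known heights.

```bash
cat >> h.py <<'E'
def ray(c,u,v,z):
    f=200/np.tan(np.radians(c["fovy"])/2); K=np.array([[f,0,c["cx"]],[0,f,c["cy"]],[0,0,1.]])
    s=cv2.undistortPoints(np.array([[[u,v]]],float),K,np.array([c["k1"],0,0,0.]))[0,0]
    d=R.from_quat(c["orientation"]).apply([s[0],s[1],1.]); o=np.array(c["position"]); return ((o+d*(z/1000-o[2])/d[2])*1000).round(1)
E
python3 - <<'E'
from h import *
c=r.camera("scene"); I=c["pixels"]; g=cv2.cvtColor(I,cv2.COLOR_RGB2GRAY).astype(int)
print(g[233:246,330:346]); 
hsv=cv2.cvtColor(I,cv2.COLOR_RGB2HSV); print(hsv[244:258,330:346,1])
print("hole nominal",ray(c,337.9,239.1,92.6),"stud",ray(c,336.8,248,57))
s=r.read_state(); print(s["ee_pos"])
E
```

```text
[[213 208 129  81  77  63  63  66  65  66  76  75  76  69  70  69]
 [213 182 106  81  71  63  64  70  66  68  68  66  61  61  63  61]
 [205 136  85  80  81  81  79  72  72  75  75  69  69  65  66  63]
 [160  95  81  80  80  79  77  76  77  80  82  76  77  64  69  70]
 [107  81  81  81  80  72  65  63  64  72  79  80  77  66  77  75]
 [ 87  81  81  81  81  57  49  49  48  54  77  81  82  81  82  72]
 [ 81  81  82  81  81  59  49  51  48  53  76  81  81  81  81  78]
 [ 81  81  82  81  81  73  63  63  58  67  81  81  81  81  78  59]
 [ 74  79  80  81  82  81  82  81  78  81  81  82  82  82  67  46]
 [ 54  66  68  74  79  81  82  82  81  83  81  82  82  79  53  55]
 [ 48  48  49  54  66  74  75  80  81  82  83  83  82  68  48  71]
 [ 81  52  48  47  49  49  53  67  75  77  79  83  80  54  58  80]
 [166 132  72  52  50  49  48  48  55  60  66  74  68  47  73  81]]
[[ 91 166 184 188 182 182 187 185 183 182 182 181 181 179 185 185]
 [  5  25 127 183 180 182 185 185 180 184 186 184 184 181 186 184]
 [ 12   8 111 182 185 182 154 174 179 181 184 184 176 180 184 186]
 [ 12  61 167 182 181 166  57  87 165 180 184 186 185 182 180 181]
 [  1 120 183 182 183 124   2   7 136 181 179 182 184 184 183 181]
 [ 71 167 180 182 183  69   4  13 125 180 184 180 185 183 184 188]
 [148 182 180 183 183  68   2  14 129 178 180 181 182 180 184 191]
 [183 186 183 183 185  54   7  12 148 184 182 182 182 181 181 182]
 [183 183 184 183 183  48   9  21 160 185 182 182 184 180 178 184]
 [186 186 184 183 182 131  58 115 174 183 183 183 183 183 183 180]
 [183 186 181 184 184 182 180 182 182 183 182 181 181 180 177 182]
 [184 183 182 183 183 186 182 182 182 182 184 183 179 182 180 185]
 [184 176 185 181 180 183 184 184 182 184 183 181 183 178 179 184]
 [182 177 180 178 176 180 181 184 182 183 185 181 181 181 186 182]]
hole nominal [459.8  70.7  92.6] stud [460.4  72.2  57. ]
[0.46432108 0.03009083 0.08734675]
```

```bash
python3 - <<'E'
from h import *
c=r.camera("scene")
s=r.read_state(); print(s["ee_pos"],yaw(s["eef_rot"]))
print("hole",ray(c,337.1,238.5,94.6),"studtop",ray(c,336.3,247.0,57),"studbase",ray(c,336.2,252.8,35))
E
```

```text
[0.46441782 0.03002882 0.08744551] 92.5570479552094
hole [461.8  71.4  94.6] studtop [463.   69.8  57. ] studbase [461.4  71.5  35. ]
```

Emit:
apply_moves --pt "0 0 0 0 0.5 10 -1" --pt "0 0 0 0 0.5 20 -1" --pt "0 0 0 0 0.5 25 -1" --pt "0 0 0 0 0.5 29 -1" --pt "0 0 0 0 0.5 33 -1" --pt "0 0 0 0 0.5 33 -1"

```text
time: 5.47
ee_pos: [0.4641, 0.0299, 0.0528]
eef_rot: [0.691, 0.723, -0.0, -0.0]
ft_force: [1.4, -0.8, -3.1]
width: 0.04
grip_force: 25.0
```

Emit:
apply_moves --pt "0 0 0 0 0 4 -1" --pt "0 0 0 0 0 8 -1" --pt "0 0 0 0 0 10 -1" --pt "0 0 0 0 0 11 -1" --pt "0 0 0 0 0 11.5 -1" --pt "0 0 0 0 0 11.5 -1"

```text
time: 5.97
ee_pos: [0.4643, 0.0299, 0.042]
eef_rot: [0.691, 0.723, -0.0, 0.0]
ft_force: [-0.2, -0.4, -2.5]
width: 0.0398
grip_force: 25.0
```

Seated or within a millimetre. A gentle press, then open and retract.

Emit:
apply_moves --pt "0 0 0 0 0 1 -1" --pt "0 0 0 0 0 1.5 -1" --pt "0 0 0 0 0 1.5 -1" --pt "0 0 0 0 0 0.5 0.5" --pt "0 0 0 0 0 0.5 0.5" --pt "0 0 0 0 0 0.5 0.5" --pt "0 0 0 0 0 0.5 0.5" --pt "0 0 0 0 0 0.5 0.5" --pt "0 0 0 0 0 -40 1" --pt "0 0 0 0 0 -80 1" --pt "0 0 0 0 0 -110 1"

```text
time: 6.88
ee_pos: [0.4646, 0.0304, 0.1545]
eef_rot: [0.691, 0.723, 0.001, 0.0]
ft_force: [0.9, -0.0, 1.3]
width: 0.078
grip_force: 0.0
```

```bash
python3 - <<'E'
from h import *
c=r.camera("scene"); W=cloud(c); I=c["pixels"]; b=(300,180,385,280)
cv2.imwrite("pics/c2.png",cv2.resize(I[180:280,300:385],(510,600),interpolation=cv2.INTER_CUBIC)[...,::-1])
p=blue(W,I,b,.042,.065);print(rect(p),np.percentile(p[:,2],[5,50]))
p=blue(W,I,b,.06,.085);print(rect(p),np.percentile(p[:,2],[50,95]))
s=r.read_state(); print(s["ee_pos"],yaw(s["eef_rot"]),s["width"],s["joint_positions"].round(2))
print(to(498,-454,190,98.3,s))
E
```

```text
(array([462.2,  31. ]), array([ 39.6, 125.5]), 2.1) [44.77411646 51.6712152 ]
(array([462.3,  32.6]), array([39.4, 53.3]), 2.3) [67.88102291 72.0788196 ]
[0.46737735 0.0307578  0.15971651] 92.61722073457247 0.0811258952206712 [ 0.46  0.07 -0.64  1.92  0.05  1.16 -0.15]
(array([ 0.008,  0.001, -0.099]), array([-485.7,    8.7,  -30. ]))
```

View pics/c2.png

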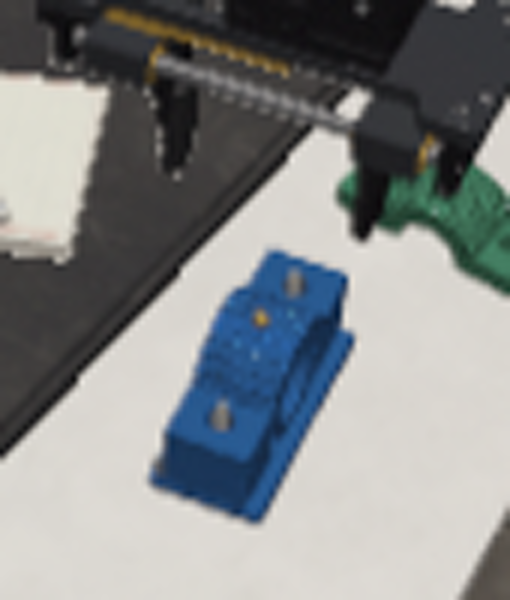

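The cap is seated: both studs show through the feet at crop (222,412) and (294,280), and the crown is at about 70 mm. Before taking the carton I'll check clearance to the printer.

```bash
python3 - <<'E'
from h import *
for n in("top0","scene0"):
    p=np.load(n+".npy").reshape(-1,3)*1000
    for z0 in(10,60,100,150):
        q=p[(p[:,1]<-380)&(p[:,1]>-530)&(p[:,0]>535)&(p[:,0]<900)&(p[:,2]>z0)&(p[:,2]<400)]; print(n,z0,len(q),np.percentile(q[:,0],[1,5,50]).round(),q[:,2].max().round()) if len(q) else 0
E
```

```text
top0 10 2274 [629. 647. 722.] 150.0
top0 60 2268 [629. 647. 722.] 150.0
top0 100 2154 [635. 652. 723.] 150.0
scene0 10 939 [627. 645. 725.] 154.0
scene0 60 937 [630. 646. 725.] 154.0
scene0 100 910 [631. 648. 725.] 154.0
scene0 150 26 [722. 726. 748.] 154.0
```

Emit:
apply_moves --pt "0 0 -0.1 -486 9 -30 1" --pt "0 0 -0.1 -486 9 -30 1" --pt "0 0 -0.1 -486 9 -30 1" --pt "0 0 -0.1 -486 9 -30 1" --pt "0 0 -0.1 -486 9 -30 1" --pt "0 0 -0.1 -486 9 -30 1" --pt "0 0 -0.1 -486 9 -30 1" --pt "0 0 -0.1 -486 9 -30 1" --pt "0 0 -0.1 -486 9 -30 1" --pt "0 0 -0.1 -486 9 -30 1" --pt "0 0 -0.1 -486 9 -30 1" --pt "0 0 -0.1 -486 9 -30 1" --pt "0 0 -0.1 -486 9 -30 1" --pt "0 0 -0.1 -486 9 -30 1" --pt "0 0 -0.1 -486 9 -30 1" --pt "0 0 -0.1 -486 9 -30 1"

```text
time: 8.27
ee_pos: [0.4958, -0.4536, 0.182]
eef_rot: [0.653, 0.757, 0.0, -0.0]
ft_force: [0.3, 0.7, -0.4]
width: 0.0872
grip_force: 0.0
```

Emit:
apply_moves --pt "0 0 0 0 0 40 1" --pt "0 0 0 0 0 80 1" --pt "0 0 0 0 0 120 1" --pt "0 0 0 0 0 145 1" --pt "0 0 0 0 0 150 1" --pt "0 0 0 0 0 150 1" --pt "0 0 0 0 0 150 -0.2" --pt "0 0 0 0 0 150 -0.2" --pt "0 0 0 0 0 150 -0.2" --pt "0 0 0 0 0 150 -0.2" --pt "0 0 0 0 0 150 -0.2" --pt "0 0 0 0 0 150 -0.2" --pt "0 0 0 0 0 150 -0.2" --pt "0 0 0 0 0 150 -0.2" --pt "0 0 0 0 0 150 -0.2" --force 15

```text
time: 9.52
ee_pos: [0.4956, -0.4552, 0.0326]
eef_rot: [0.654, 0.757, 0.0, 0.0]
ft_force: [0.1, 0.6, 3.9]
width: 0.0497
grip_force: 15.0
```

Emit:
apply_moves --pt "0 0 0 0 0 -20 -0.4" --pt "0 0 0 0 0 -60 -0.4" --pt "0 0 0 0 0 -100 -0.4" --pt "0 0 0 0 0 -130 -0.4" --pt "0 0 0 0 0 -130 -0.4"

```text
time: 9.93
ee_pos: [0.4975, -0.457, 0.1696]
eef_rot: [0.654, 0.756, -0.0, 0.005]
ft_force: [0.6, 0.3, -0.1]
width: 0.05
grip_force: 15.0
```

```bash
python3 - <<'E'
from h import *
s=r.read_state(); print(s["ee_pos"],yaw(s["eef_rot"]),s["width"],s["ft_force"])
print(to(456,222,162,92.5,s))
E
```

```text
[ 0.49750348 -0.45700456  0.16956477] 98.28766909742129 0.0499670925505367 [ 0.59068298  0.34427225 -0.05400948]
(array([0.007, 0.007, 0.101]), array([677.9,  56.8,   2.8]))
```

Emit:
apply_moves --pt "0 0 0.101 676 58 0 -0.4" --pt "0 0 0.101 676 58 0 -0.4" --pt "0 0 0.101 676 58 0 -0.4" --pt "0 0 0.101 676 58 0 -0.4" --pt "0 0 0.101 676 58 0 -0.4" --pt "0 0 0.101 676 58 0 -0.4" --pt "0 0 0.101 676 58 0 -0.4" --pt "0 0 0.101 676 58 0 -0.4" --pt "0 0 0.101 676 58 0 -0.4" --pt "0 0 0.101 676 58 0 -0.4" --pt "0 0 0.101 676 58 0 -0.4" --pt "0 0 0.101 676 58 0 -0.4" --pt "0 0 0.101 676 58 0 -0.4" --pt "0 0 0.101 676 58 0 -0.4" --pt "0 0 0.101 676 58 0 -0.4" --pt "0 0 0.101 676 58 0 -0.4" --pt "0 0 0.101 676 58 0 -0.4" --pt "0 0 0.101 676 58 0 -0.4" --pt "0 0 0.101 676 58 0 -0.4" --pt "0 0 0.101 676 58 0 -0.4"

```text
time: 11.6
ee_pos: [0.4549, 0.2209, 0.1615]
eef_rot: [0.692, 0.722, -0.001, 0.0]
ft_force: [0.7, 0.1, -1.0]
width: 0.0497
grip_force: 15.0
```

```bash
python3 - <<'E'
from h import *
c=r.camera("scene"); W=cloud(c); s=r.read_state(); print(s["ee_pos"],yaw(s["eef_rot"]),s["width"],s["ft_force"],s["joint_positions"].round(2))
cv2.imwrite("pics/c3.png",c["pixels"][130:330,180:440][...,::-1])
E
```

```text
[0.45509556 0.22061702 0.16160554] 92.4116528585192 0.04962395525830841 [ 0.44653707 -0.02625171 -1.49597743] [ 0.17  0.19 -0.78  1.82  0.14  1.19 -0.61]
```

View pics/c3.png

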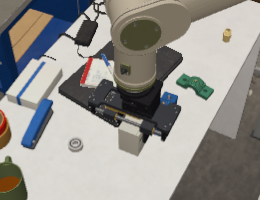

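The carton hangs straight from the gripper at crop (128,138). Lowering it.

Emit:
apply_moves --pt "0 0 0 1 0.5 40 -0.4" --pt "0 0 0 1 0.5 80 -0.4" --pt "0 0 0 1 0.5 110 -0.4" --pt "0 0 0 1 0.5 120 -0.4" --pt "0 0 0 1 0.5 124 -0.4" --pt "0 0 0 1 0.5 126 -0.4" --pt "0 0 0 1 0.5 127.5 -0.4" --pt "0 0 0 1 0.5 127.5 -0.4"

```text
time: 12.32
ee_pos: [0.4565, 0.2234, 0.036]
eef_rot: [0.692, 0.722, 0.001, 0.001]
ft_force: [0.2, 0.4, -1.2]
width: 0.0499
grip_force: 15.0
```

Emit:
apply_moves --pt "0 0 0 0 0 0 -0.4" --pt "0 0 0 0 0 0.5 -0.4" --pt "0 0 0 0 0 1 -0.4" --pt "0 0 0 0 0 1.5 -0.4" --pt "0 0 0 0 0 1.5 -0.4"

```text
time: 12.73
ee_pos: [0.4554, 0.2232, 0.0331]
eef_rot: [0.691, 0.723, 0.0, 0.0]
ft_force: [0.7, 0.4, -0.7]
width: 0.0503
grip_force: 15.0
```

Emit:
apply_moves --pt "0 0 0 0 0 0.5 -0.4" --pt "0 0 0 0 0 1 -0.4" --pt "0 0 0 0 0 1 -0.4" --pt "0 0 0 0 0 1 0.3" --pt "0 0 0 0 0 1 0.5" --pt "0 0 0 0 0 1 0.7" --pt "0 0 0 0 0 1 0.7" --pt "0 0 0 0 0 1 0.7" --pt "0 0 0 0 0 1 0.7" --pt "0 0 0 0 0 -30 0.8" --pt "0 0 0 0 0 -70 1" --pt "0 0 0 0 0 -110 1" --pt "0 0 0 0 0 -140 1" --pt "0 0 0 0 0 -140 1"

```text
time: 13.9
ee_pos: [0.4579, 0.225, 0.1792]
eef_rot: [0.691, 0.723, 0.004, 0.002]
ft_force: [1.1, 0.9, -0.1]
width: 0.0864
grip_force: 0.0
```

```bash
python3 - <<'E'
from h import *
c=r.camera("scene"); W=cloud(c); s=r.read_state(); print(s["ee_pos"],yaw(s["eef_rot"]),s["width"])
p=W.reshape(-1,3)*1000
q=p[(abs(p[:,0]-456)<50)&(abs(p[:,1]-222)<55)&(p[:,2]>72)&(p[:,2]<90)]; print(len(q),rect(q),q.mean(0))
q=p[(abs(p[:,0]-456)<50)&(abs(p[:,1]-222)<55)&(p[:,2]>15)&(p[:,2]<90)]; print(len(q),rect(q))
print(to(422.3,-360.5,160,90,s))
E
```

```text
[0.456986   0.22410709 0.1762635 ] 92.50847873599655 0.08669132977902018
525 (array([453.9, 221.9]), array([51.4, 67.9]), 3.5) [452.7887176  224.30735752  81.04917216]
869 (array([453.7, 222.4]), array([51.8, 69.6]), 2.6)
(array([ 0.006, -0.001,  0.044]), array([-582.5,  -60.3,   15.2]))
```

Emit:
apply_moves --pt "0 0 0.044 -582 -60 15 1" --pt "0 0 0.044 -582 -60 15 1" --pt "0 0 0.044 -582 -60 15 1" --pt "0 0 0.044 -582 -60 15 1" --pt "0 0 0.044 -582 -60 15 1" --pt "0 0 0.044 -582 -60 15 1" --pt "0 0 0.044 -582 -60 15 1" --pt "0 0 0.044 -582 -60 15 1" --pt "0 0 0.044 -582 -60 15 1" --pt "0 0 0.044 -582 -60 15 1" --pt "0 0 0.044 -582 -60 15 1" --pt "0 0 0.044 -582 -60 15 1" --pt "0 0 0.044 -582 -60 15 1" --pt "0 0 0.044 -582 -60 15 1" --pt "0 0 0.044 -582 -60 15 1" --pt "0 0 0.044 -582 -60 15 1" --pt "0 0 0.044 -582 -60 15 1" --pt "0 0 0.044 -582 -60 15 1"

```text
time: 15.45
ee_pos: [0.4214, -0.3592, 0.1575]
eef_rot: [0.706, 0.708, 0.0, -0.001]
ft_force: [0.2, 0.1, 0.6]
width: 0.0872
grip_force: 0.0
```

```bash
python3 - <<'E'
from h import *
s=r.read_state(); print(s["ee_pos"],yaw(s["eef_rot"]),s["width"])
c=r.camera("scene"); p=cloud(c).reshape(-1,3)*1000
for z0 in(8,36):
    q=p[(abs(p[:,0]-422)<22)&(abs(p[:,1]+361)<22)&(p[:,2]>z0)&(p[:,2]<55)]; print(len(q),rect(q),q.mean(0),q[:,2].max())
E
```

```text
[ 0.42138353 -0.35918503  0.15752731] 90.11846237320282 0.08718075795082612
91 (array([ 427.6, -364.7]), array([25. , 46.2]), 50.9) [ 419.226294   -356.20790027   30.94353144] 49.021334549770756
31 (array([ 418.3, -358.8]), array([22., 21.]), 65.6) [ 419.42609887 -358.49593432   43.01458901] 49.021334549770756
```

Emit:
apply_moves --pt "0 0 0 -0.5 0 40 1" --pt "0 0 0 -0.5 0 80 1" --pt "0 0 0 -0.5 0 120 1" --pt "0 0 0 -0.5 0 143 1" --pt "0 0 0 -0.5 0 147 1" --pt "0 0 0 -0.5 0 147 1" --pt "0 0 0 -0.5 0 147 -0.5" --pt "0 0 0 -0.5 0 147 -0.5" --pt "0 0 0 -0.5 0 147 -0.5" --pt "0 0 0 -0.5 0 147 -0.5" --pt "0 0 0 -0.5 0 147 -0.5" --pt "0 0 0 -0.5 0 147 -0.5" --pt "0 0 0 -0.5 0 147 -0.5" --pt "0 0 0 -0.5 0 147 -0.5" --pt "0 0 0 -0.5 0 147 -0.7" --pt "0 0 0 -0.5 0 147 -0.7" --pt "0 0 0 -0.5 0 147 -0.7" --pt "0 0 0 -0.5 0 147 -0.7" --pt "0 0 0 -0.5 0 147 -0.7" --force 15

```text
time: 17.08
ee_pos: [0.421, -0.3614, 0.011]
eef_rot: [0.707, 0.707, 0.0, 0.0]
ft_force: [0.1, -0.5, -1.2]
width: 0.0277
grip_force: 15.0
```

Emit:
apply_moves --pt "0 0 0 0 0 -20 -0.8" --pt "0 0 0 0 0 -60 -0.8" --pt "0 0 0 0 0 -100 -0.8" --pt "0 0 0 0 0 -140 -0.8" --pt "0 0 0 0 0 -140 -0.8" --pt "0 0 0 0 0 -140 -0.8"

```text
time: 17.58
ee_pos: [0.4221, -0.3623, 0.1534]
eef_rot: [0.707, 0.707, 0.0, 0.002]
ft_force: [-0.3, 0.5, -1.3]
width: 0.0272
grip_force: 15.0
```

```bash
python3 - <<'E'
from h import *
s=r.read_state(); print(s["ee_pos"],yaw(s["eef_rot"]),s["width"],s["ft_force"])
print(to(459.9,139.5,150,92.5,s))
E
```

```text
[ 0.42205417 -0.3622786   0.15342708] 89.99327038211297 0.027220050012098866 [-0.25194079  0.47764974 -1.33369109]
(array([ 0.003,  0.003, -0.044]), array([501.8,  37.8,   2. ]))
```

Emit:
apply_moves --pt "0 0 -0.044 501 38.5 0 -0.8" --pt "0 0 -0.044 501 38.5 0 -0.8" --pt "0 0 -0.044 501 38.5 0 -0.8" --pt "0 0 -0.044 501 38.5 0 -0.8" --pt "0 0 -0.044 501 38.5 0 -0.8" --pt "0 0 -0.044 501 38.5 0 -0.8" --pt "0 0 -0.044 501 38.5 0 -0.8" --pt "0 0 -0.044 501 38.5 0 -0.8" --pt "0 0 -0.044 501 38.5 0 -0.8" --pt "0 0 -0.044 501 38.5 0 -0.8" --pt "0 0 -0.044 501 38.5 0 -0.8" --pt "0 0 -0.044 501 38.5 0 -0.8" --pt "0 0 -0.044 501 38.5 0 -0.8" --pt "0 0 -0.044 501 38.5 0 -0.8" --pt "0 0 -0.044 501 38.5 0 -0.8" --pt "0 0 -0.044 501 38.5 0 -0.8" --pt "0 0 -0.044 501 38.5 0 -0.8"

```text
time: 19.0
ee_pos: [0.4594, 0.1381, 0.1505]
eef_rot: [0.692, 0.722, -0.001, -0.0]
ft_force: [0.3, 0.3, -0.8]
width: 0.0277
grip_force: 15.0
```

Emit:
apply_moves --pt "0 0 0 0.5 0 40 -0.8" --pt "0 0 0 0.5 0 80 -0.8" --pt "0 0 0 0.5 0 115 -0.8" --pt "0 0 0 0.5 0 130 -0.8" --pt "0 0 0 0.5 0 135 -0.8" --pt "0 0 0 0.5 0 137 -0.8" --pt "0 0 0 0.5 0 137 -0.8" --pt "0 0 0 0.5 0 137 -0.8"

```text
time: 19.67
ee_pos: [0.4606, 0.1401, 0.0154]
eef_rot: [0.692, 0.722, 0.001, 0.001]
ft_force: [-1.1, 1.0, -0.6]
width: 0.028
grip_force: 15.0
```

Emit:
apply_moves --pt "0 0 0 0 0 1.5 -0.8" --pt "0 0 0 0 0 2.5 -0.8" --pt "0 0 0 0 0 3 -0.8" --pt "0 0 0 0 0 3 -0.8" --pt "0 0 0 0 0 3 -0.8"

```text
time: 20.08
ee_pos: [0.4596, 0.1401, 0.0112]
eef_rot: [0.691, 0.723, 0.0, 0.0]
ft_force: [0.0, 0.4, -0.6]
width: 0.0278
grip_force: 15.0
```

Emit:
apply_moves --pt "0 0 0 0 0 0.5 -0.8" --pt "0 0 0 0 0 0.5 -0.8" --pt "0 0 0 0 0 0.5 -0.2" --pt "0 0 0 0 0 0.5 0.1" --pt "0 0 0 0 0 0.5 0.3" --pt "0 0 0 0 0 0.5 0.5" --pt "0 0 0 0 0 0.5 0.5" --pt "0 0 0 0 0 0.5 0.5" --pt "0 0 0 0 0 -20 0.5" --pt "0 0 0 0 0 -60 1" --pt "0 0 0 0 0 -100 1" --pt "0 0 0 0 0 -140 1" --pt "0 0 0 0 0 -160 1" --pt "0 0 0 0 0 -160 1"

```text
time: 21.25
ee_pos: [0.4618, 0.141, 0.1759]
eef_rot: [0.691, 0.722, 0.003, 0.002]
ft_force: [0.5, -0.3, 0.6]
width: 0.0855
grip_force: 0.0
```

```bash
python3 - <<'E'
from h import *
s=r.read_state(); print(s["ee_pos"],yaw(s["eef_rot"]),s["width"])
c=r.camera("scene"); p=cloud(c).reshape(-1,3)*1000
cv2.imwrite("pics/c4.png",cv2.resize(c["pixels"][170:300,220:380],(640,520),interpolation=cv2.INTER_CUBIC)[...,::-1])
q=p[(abs(p[:,0]-459)<22)&(abs(p[:,1]-140)<22)&(p[:,2]>36)&(p[:,2]<55)]; print(len(q),rect(q),q.mean(0),q[:,2].max())
print(to(627.7,220.5,120,92,s))
E
```

```text
[0.46183459 0.1410339  0.17593108] 92.52187551879564 0.08545280002746204
45 (array([458.2, 141.9]), array([18.1, 21.9]), 26.7) [457.68540256 141.8250195   43.03937308] 48.791837025565556
(array([ 0.008, -0.   ,  0.009]), array([ 72.1, 168.8,  57.3]))
```

View pics/c4.png

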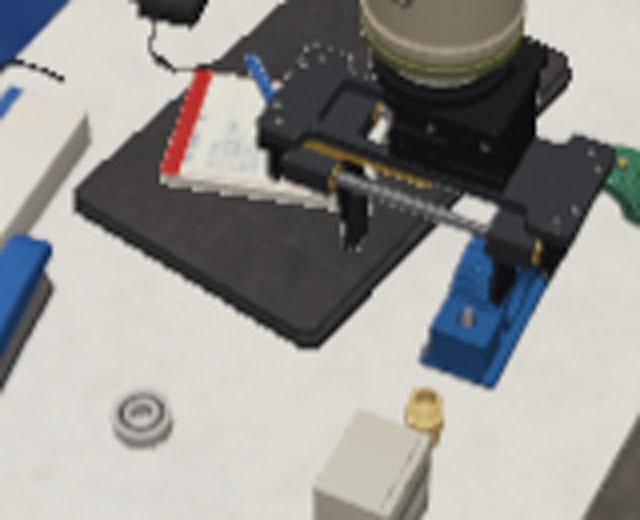

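The fitting stands at crop (425,410) between housing and carton, and the carton is upright and square. Bearing next.

Emit:
apply_moves --pt "0 0 0.009 73 169 0 1" --pt "0 0 0.009 73 169 0 1" --pt "0 0 0.009 73 169 0 1" --pt "0 0 0.009 73 169 0 1" --pt "0 0 0.009 73 169 50 1" --pt "0 0 0.009 73 169 50 1" --pt "0 0 0.009 73 169 100 1" --pt "0 0 0.009 73 169 100 1" --pt "0 0 0.009 73 169 100 1"

```text
time: 22.05
ee_pos: [0.6223, 0.2191, 0.0673]
eef_rot: [0.694, 0.72, -0.003, -0.002]
ft_force: [-0.0, -0.7, 0.5]
width: 0.0869
grip_force: 0.0
```

```bash
python3 - <<'E'
from h import *
s=r.read_state(); print(s["ee_pos"],yaw(s["eef_rot"]),s["width"])
p=np.load("scene0.npy").reshape(-1,3)*1000
q=p[(abs(p[:,0]-627)<30)&(abs(p[:,1]-220)<30)&(p[:,2]>8)&(p[:,2]<25)]; print(len(q),rect(q),q[:,2].max())
p=np.load("scene1.npy").reshape(-1,3)*1000
q=p[(abs(p[:,0]-627)<30)&(abs(p[:,1]-220)<30)&(p[:,2]>10)&(p[:,2]<25)]; print(len(q),rect(q),q[:,2].max())
E
```

```text
[0.62230497 0.21914592 0.0672733 ] 92.03408152966672 0.08688836076550689
163 (array([625.4, 220. ]), array([40.8, 44.1]), 62.0) 21.425074406951296
153 (array([625.8, 220.7]), array([39.2, 41.2]), 83.9) 22.96122950757851
```

Emit:
apply_moves --pt "0 0 0 0 0 0 1" --pt "0 0 0 0 0 30 1" --pt "0 0 0 0 0 55 1" --pt "0 0 0 0 0 62 1" --pt "0 0 0 0 0 62 1" --pt "0 0 0 0 0 62 1"

```text
time: 22.55
ee_pos: [0.626, 0.2209, 0.0113]
eef_rot: [0.695, 0.719, 0.001, 0.0]
ft_force: [0.3, -0.7, 0.4]
width: 0.0871
grip_force: 0.0
```

Emit:
apply_moves --pt "0 0 0 0 0 4 1" --pt "0 0 0 0 0 6.5 1" --pt "0 0 0 0 0 6.5 1" --pt "0 0 0 0 0 6.5 -0.3" --pt "0 0 0 0 0 6.5 -0.3" --pt "0 0 0 0 0 6.5 -0.3" --pt "0 0 0 0 0 6.5 -0.3" --pt "0 0 0 0 0 6.5 -0.3" --pt "0 0 0 0 0 6.5 -0.3" --pt "0 0 0 0 0 6.5 -0.3" --pt "0 0 0 0 0 6.5 -0.3" --pt "0 0 0 0 0 6.5 -0.5" --pt "0 0 0 0 0 6.5 -0.5" --pt "0 0 0 0 0 6.5 -0.5" --force 15

```text
time: 23.72
ee_pos: [0.6251, 0.2205, 0.0025]
eef_rot: [0.695, 0.719, -0.0, 0.0]
ft_force: [0.5, 0.5, 0.5]
width: 0.039
grip_force: 15.0
```

Emit:
apply_moves --pt "0 0 0 0 0 -15 -0.5" --pt "0 0 0 0 0 -50 -0.5" --pt "0 0 0 0 0 -90 -0.5" --pt "0 0 0 0 0 -125 -0.5" --pt "0 0 0 0 0 -125 -0.5" --pt "0 0 0 0 0 -125 -0.5"

```text
time: 24.22
ee_pos: [0.6264, 0.2212, 0.1312]
eef_rot: [0.695, 0.719, 0.002, 0.001]
ft_force: [0.8, -0.7, -1.2]
width: 0.0389
grip_force: 15.0
```

```bash
python3 - <<'E'
from h import *
s=r.read_state(); print(s["ee_pos"],yaw(s["eef_rot"]),s["width"],s["grip_force"],s["ft_force"])
print(to(455.8,222.5,127,92.5,s))
E
```

```text
[0.62635305 0.22124382 0.13120387] 92.00674140456336 0.03887842241001088 14.979216527380581 [ 0.8370356  -0.70742505 -1.23183434]
(array([ 0.005, -0.001, -0.009]), array([   7.2, -170.4,    3.4]))
```

Emit:
apply_moves --pt "0 0 -0.009 7.5 -170 0 -0.5" --pt "0 0 -0.009 7.5 -170 0 -0.5" --pt "0 0 -0.009 7.5 -170 0 -0.5" --pt "0 0 -0.009 7.5 -170 0 -0.5" --pt "0 0 -0.009 7.5 -170 0 -0.5" --pt "0 0 -0.009 7.5 -170 0 -0.5" --pt "0 0 -0.009 7.5 -170 0 -0.5" --pt "0 0 -0.009 7.5 -170 30 -0.5" --pt "0 0 -0.009 7.5 -170 38 -0.5" --pt "0 0 -0.009 7.5 -170 38 -0.5" --pt "0 0 -0.009 7.5 -170 38 -0.5"

```text
time: 25.13
ee_pos: [0.4551, 0.222, 0.0893]
eef_rot: [0.692, 0.722, -0.001, -0.001]
ft_force: [0.4, -0.4, -0.4]
width: 0.0388
grip_force: 15.0
```

Emit:
apply_moves --pt "0 0 0 0 0 2 -0.5" --pt "0 0 0 0 0 4 -0.5" --pt "0 0 0 0 0 5 -0.5" --pt "0 0 0 0 0 5.5 -0.5" --pt "0 0 0 0 0 5.5 -0.5" --pt "0 0 0 0 0 5.5 -0.5"

```text
time: 25.63
ee_pos: [0.455, 0.222, 0.0842]
eef_rot: [0.691, 0.722, 0.0, 0.0]
ft_force: [-0.1, -0.6, -0.9]
width: 0.0389
grip_force: 15.0
```

```bash
python3 - <<'E'
from h import *
c=r.camera("scene"); s=r.read_state(); print(s["ee_pos"],yaw(s["eef_rot"]),s["ft_force"])
cv2.imwrite("pics/c5.png",cv2.resize(c["pixels"][220:320,250:370],(720,600),interpolation=cv2.INTER_CUBIC)[...,::-1])
E
```

```text
[0.45500611 0.22204625 0.08420384] 92.52377323939817 [ 0.09534742  0.35206813 -0.26350134]
```

View pics/c5.png

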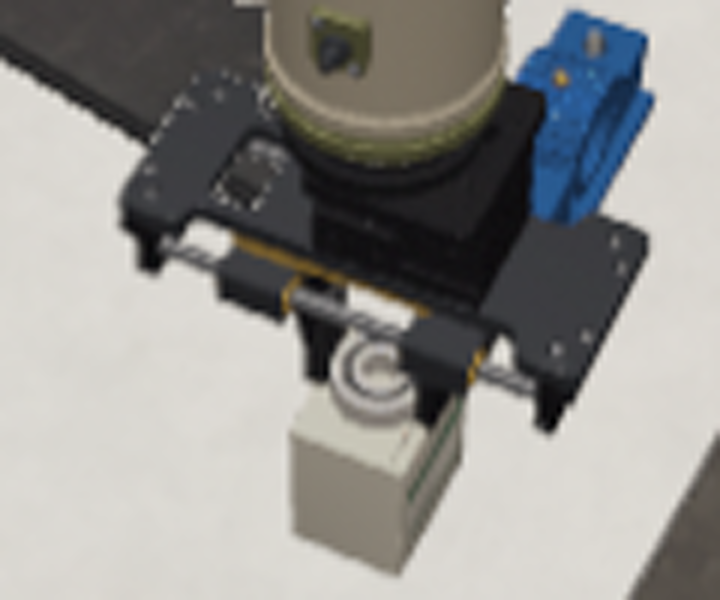

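The bearing sits level over the carton top at crop (375,370), and the carton's green band shows. Lowering the last millimetre and a half, then releasing.

Emit:
apply_moves --pt "0 0 0 0.5 0.5 0.8 -0.5" --pt "0 0 0 0.5 0.5 1.5 -0.5" --pt "0 0 0 0.5 0.5 1.5 -0.5" --pt "0 0 0 0.5 0.5 1.5 -0.5" --pt "0 0 0 0.5 0.5 1.5 0" --pt "0 0 0 0.5 0.5 1.5 0.2" --pt "0 0 0 0.5 0.5 1.5 0.4" --pt "0 0 0 0.5 0.5 1.5 0.5" --pt "0 0 0 0.5 0.5 1.5 0.5" --pt "0 0 0 0.5 0.5 1.5 0.5" --pt "0 0 0 0.5 0.5 -20 0.5" --pt "0 0 0 0.5 0.5 -60 0.5" --pt "0 0 0 0.5 0.5 -100 0.5" --pt "0 0 0 0.5 0.5 -120 0.5"

```text
time: 26.85
ee_pos: [0.4563, 0.2237, 0.2084]
eef_rot: [0.691, 0.723, 0.002, 0.001]
ft_force: [0.5, 0.2, -0.5]
width: 0.0652
grip_force: 0.0
```

Emit:
apply_moves --pt "0 0 0 -200 0 -20 0.5" --pt "0 0 0 -200 0 -20 0.5" --pt "0 0 0 -200 0 -20 0.5" --pt "0 0 0 -200 0 -20 0.5" --pt "0 0 0 -380 0 -20 0.5" --pt "0 0 0 -380 0 -20 0.5" --pt "0 0 0 -380 0 -20 0.5" --pt "0 0 0 -380 0 -20 0.5" --pt "0 0 0 -380 0 -20 0.5" --pt "0 0 0 -380 0 -20 0.5" --pt "0 0 0 -380 0 -20 0.5"

```text
time: 27.77
ee_pos: [0.4716, -0.1604, 0.2237]
eef_rot: [0.693, 0.721, -0.0, -0.0]
ft_force: [-1.1, 0.7, 0.2]
width: 0.0651
grip_force: 0.0
```

```bash
python3 - <<'E'
from h import *
ims=[]
for n,b in(("top",(210,205,330,305)),("scene",(250,200,370,300))):
    c=r.camera(n); u0,v0,u1,v1=b; W=cloud(c); I=c["pixels"]; p=W.reshape(-1,3)*1000
    ims.append(cv2.resize(I[v0:v1,u0:u1],(400,333),interpolation=cv2.INTER_CUBIC))
    def f(k,x,y,rr,z0,z1):
        q=p[(abs(p[:,0]-x)<rr)&(abs(p[:,1]-y)<rr)&(p[:,2]>z0)&(p[:,2]<z1)]; print(n,k,len(q),rect(q) if len(q)>4 else 0)
    f("bearing",456,222,50,88,105); f("carton",456,222,55,70,105); f("fit",460,140,25,10,55); f("base+cap feet",465,30,75,40,85); f("base all",465,30,70,25,85)
cv2.imwrite("pics/fin.png",np.hstack(ims)[...,::-1]); s=r.read_state(); print(s["ee_pos"],s["time"])
E
```

```text
top bearing 158 (array([455.2, 222.3]), array([38.2, 38.3]), 45.6)
top carton 444 (array([454.5, 221.2]), array([49.3, 65. ]), 1.1)
top fit 68 (array([459.8, 140.4]), array([23. , 23.7]), 1.5)
top base+cap feet 584 (array([465.1,  31.4]), array([ 39.5, 116.3]), 1.2)
top base all 620 (array([489.4,  27.3]), array([ 87.9, 125.5]), 1.2)
scene bearing 191 (array([453. , 222.2]), array([38.3, 39.4]), 28.1)
scene carton 541 (array([453.6, 221.5]), array([51.6, 70.2]), 1.7)
scene fit 101 (array([457.4, 142.5]), array([23.7, 24.9]), 27.0)
scene base+cap feet 587 (array([463.2,  30.6]), array([ 41.6, 124. ]), 2.1)
scene base all 671 (array([487. ,  25.7]), array([ 88.4, 136.4]), 3.2)
[ 0.47217306 -0.15643581  0.22391668] 27.8667
```

View pics/fin.png

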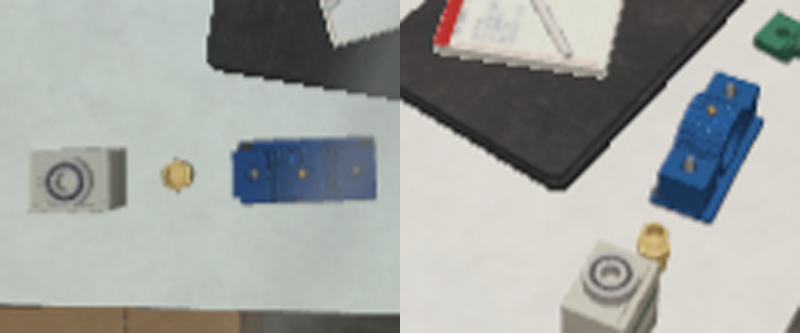

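The final pictures show the cap seated, with the fitting (177,175), carton and bearing (68,181) in line and upright. Handing in.

```bash
python3 -c "
from bench import r
print(r.close_job())"
```

```text
the job is handed in; nothing more can be done
None
```

The job is handed in after about 28 s of robot time: the blue cap is seated over both studs, the carton stands in line about 10 cm to the housing's left, the fitting is upright midway between them, and the bearing lies flat on the carton's top.

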